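Stand up the sample cup and twist it home in the analyser's sprung holder

TASK

The closed metal sample cup lies on its side on the little two-rail cradle. Stand it upright on its tapered foot and let go of it, then take it afresh and work it, foot first, down into the round holder on the measuring station: four spring-loaded balls grip it, so twist it while pressing lightly until it sits fully home on the holder's floor, and let go. Never press so hard that the sprung holder is driven down towards its stop, and leave the other things on the bench where they are.

Things in the scene. Friction and masses are not known exactly. Their poses are not given: they have to be found in the camera images.
- cup: closed cylindrical metal sample cup, about 160 g, 44 mm in diameter, 72 mm from foot to lid top. The lowest 14 mm taper to a flat foot 37 mm in diameter. Origin: centre of the foot; z runs from foot to lid. It starts lying level along the cradle's x, lid roughly away from the robot, its axis 34 mm above the bench. Grip it firmly (60 N or more) to twist it
- cup_lid (a point): centre of the cup's lid top, on its axis; a small dark button, 16 mm in diameter and 8 mm high, stands on it there. The cup's centre of mass is about half-way between foot and lid: put down on its foot up to about 20 degrees off upright, it rights itself
- cradle: low fixed cradle: plate 60 x 36 x 8 mm with two parallel steel rails (8 mm in diameter, 28 mm apart, 50 mm long, tops 16 mm above the bench) along its x. Origin at bench level under the cup's middle. The cup may be gripped across its diameter with fingers outside the rails
- station: fixed grey measuring station on the bench: flat housing 170 x 150 x 26 mm, origin at the centre of its underside; the holder stands upright in its middle
- holder_floor (a point): centre of the holder's inner floor, 38 mm above the bench at rest; the cup's foot must come to rest on it. The holder is an upright aluminium cup, 76 mm in outer diameter, with a bore 49 mm in diameter and 30 mm deep
- ball_ring (a point): on the holder's axis, 18 mm above its floor, amid four 10 mm steel balls that springs push out of the bore wall. They leave an opening of 40 mm and each presses with about 13 N on the cup; the cup's taper meets them with its foot some 12 mm above the floor. They hold the cup wherever it is left, so one may turn, let go, turn the hand back and turn again
- holder_rim (a point): centre of the holder's mouth, 30 mm above its floor, 68 mm above the bench at rest; the seated cup's lid stands 42 mm above it. Friction on the balls varies: pushed straight down the cup needs roughly 27 to 45 N, which is too hard; while it is being turned, either way (0.6 to 0.9 N m), a push of 5 to 15 N drives it down, some 3 to 8 mm per radian
- holder (a joint): how far the sprung holder is pressed down, in m: 0 at rest. It begins to sink at about 5 N of push and sinks 1 mm for each further 2.5 N: 4 mm is about 15 N, 6 mm (20 N) is too hard, the stop is at 8 mm. It springs back as the cup slides down into it; once the cup is on the floor, turning lets it rise no further
- bottle_a: bystander: glass bottle with a blue cap, 70 mm in diameter, 140 mm high, standing beyond the work; origin under its middle
- bottle_b: bystander: smaller glass bottle with a blue cap, 60 mm in diameter, 110 mm high; origin under its middle
- jar: bystander: amber jar with a white lid, 56 mm in diameter, 60 mm high; origin under its middle
- dish: bystander: white weighing dish, 80 mm in diameter, 14 mm high; origin under its middle
- spatula: bystander: steel spatula, 170 mm long, lying flat along its x
- mouse: bystander: black computer mouse, 100 x 60 x 30 mm; origin under its middle
- tray: bystander: white open tray, 110 x 80 x 30 mm; origin under its middle
Not all that is in view belongs to the job. Leave any green or purple look-alike of the cup alone.

How it is judged (in metres and radians):
On the way:
1. the cup has been stood upright and let go (angle between cup's own z axis and vertical below 0.12 rad and height (world z) of cup_lid above 0.065 m and contact force between cup and the fingers below 0.1 N and linear speed of cup below 0.03 m/s), for 0.2 s.
At the end, for the whole second after the job is handed in: the cup stands upright (within 4 degrees), foot down and within 2.5 mm of the holder's floor, centred in the holder within 5 mm, at rest and let go; before that it was stood upright and released once. The holder was never pressed down by more than 6 mm and no bystander moved by more than 30 mm (z of cup in the frame of holder_floor below 0.0025 m and horizontal distance between cup and holder_floor below 0.005 m and angle between cup's own z axis and vertical below 0.07 rad and linear speed of cup below 0.02 m/s and contact force between cup and the fingers below 0.1 N); the robot touches nothing.
It fails at once if the sprung holder is pressed down by more than 6 mm (value of joint holder above 0.006 m).
It fails at once if another thing on the bench is moved by more than 30 mm (distance of any of bottle_a, bottle_b, jar, dish, spatula, mouse, tray from where it was at the start of the episode above 0.03 m).
It also fails if it takes over 72 s, if anything falls off the work surface, if the arm or the gripper's body presses on something with over 40 N, if the wrist force passes 120 N, or if a joint passes its speed limit or range.

ROBOT

A 7-joint arm with a two-finger parallel gripper is mounted at the origin on the work surface. World frame = base frame: x ahead of the robot, y to its left, z up, the work surface at z = 0. Lengths are in mm, angles in rad, forces in N, time in s.
With the tool pointing down it reaches from about 400 to 875 mm from the base axis. Payload 4.4 kg.
Tool frame: the origin (TCP) lies where the fingers leave the gripper's body, on its centre line; the fingertips stand 73 mm ahead of it and the grasp point (between the pads) lies 54 mm ahead of it; z points along the fingers, y is the line along which they close (so a half turn about z gives the same grasp; the last joint's range is limited). The gripper opens to 85 mm and grips with 20 to 120 N. Pads are 22 mm wide; open, the fingers measure 114 mm over their backs; the gripper's body (76 mm by 85 mm) begins 54 mm behind the grasp point. The pads swing forward as they close: fully open they stand 13 mm farther back than shut.
Start: joints at [1.058, 0.628, 0.038, 1.517, -0.027, 0.996, -0.02], TCP at [280.879, -586.194, 303.913] pointing down, gripper open.
Joint ranges: [-3.06, 3.06], [-0.37, 2.12], [-1.25, 1.32], [0.18, 2.47], [-1.1, 4.24], [0.23, 1.98], [-2.94, 2.94]. Speed limits (rad/s): [2.57, 2.57, 3.14, 3.14, 3.14, 3.14, 3.14].

INTERFACE

Orientations are given as [roll, pitch, yaw] about the fixed x, y, z axes, in that order (R = Rz(yaw) Ry(pitch) Rx(roll)).
In Python, from cell import ctrl gives the robot as it stands.
- The arm moves only by the tool send_rows, never from a script. Its argument "rows" is a list that holds one entry, the list of rows, each a list of 6 numbers: the shift along the tool's x, y, z in cm, then the turn, a rotation vector about the tool's x, y, z in rad. In form: [[[tx, ty, tz, wx, wy, wz], ...]]. A call has 1 to 10 rows; each row is the pose to reach, as a shift and turn from the pose commanded when the call began, along the tool's axes at that moment; what a row does not reach only later rows make up. A row lasts 1/10 s, in which the tool goes at most 50 mm and 8.59 degrees, less where a joint would pass 70% of its speed; a pose out of reach is approached as far as the arm can. A call with a gripper value outside its range is refused whole. "grip" is the closure in counts, from 0 (fully open) to 255 (shut), set as the call begins (left out, the last holds). The fingers move at their own pace and stop on an object; the grip force is fixed at half the most. Time passes only in rows, so rows that repeat a pose let the fingers close. It gives the time, the measured TCP pose, the force, the opening and the grip force at its end, in the units of the state.
- ctrl.read_state(): the state, without advancing time (a new reading comes with each control period).
- ctrl.get_image(name): name is "scene" or "side" or "wrist"; returns a dict with "pixels" (420x560x3 uint8, red, green, blue), "fx", "fy", "cx", "cy" (pixels), "extrinsics" (4x4, takes a point from camera to world coordinates); the wrist camera has in their place "mount" (4x4, takes a point from camera to tool coordinates, whose origin is the TCP and whose axes are the flange's). Camera axes: x right, y up, looking along -z (the intrinsics and any distortion apply to the point x, -y, -z); pixel columns grow to the right and rows downward; lengths in mm; the calibration is good to about 2 mm. A picture is of the moment at which its call begins: read the wrist's pose just before it. There is no depth.
- ctrl.finish_job(): hands the job in; it is judged then, once.
The state is a dict: "clock": time; "qpos": joint angles; "qd": joint speeds; "tau": joint torques, N m; "eef_pos": TCP position; "tool_rot": TCP orientation; "force": force on the tool from outside, world axes, zero at the start; "torque": the same for the moment, N m; "width": finger opening in mm; "gripper_force": force on a finger pad.
Only numpy, scipy, OpenCV 4.12 (cv2) and the standard library are available. Lean on these libraries where they do the work, as an engineer would, in place of code of your own. Each camera call takes 0.05 s, during which the arm holds its last target. There are 200 camera calls.

## Working session

There is one attempt and no reset: what is moved stays moved. The work goes in short steps, Python scripts to look and compute and a tool call to move; the robot and the scene stay as the last step left them, time stands still between calls to the robot, and variables do not carry over. Pictures are saved under pics/ and viewed, at most 10 in all, crops included, and the job is handed in when it is done.

Besides the shell and the picture viewer there is one more tool, called after "Request:" in YAML: its name, and indented under it one key for each argument. send_rows: Moves the arm, as the interface text tells. Its arguments: {"type":"object","properties":{"rows":{"type":"array","items":{"type":"array","items":{"type":"array","items":{"type":"number"}}}},"grip":{"type":"number"}},"required":["rows"]}

```bash
ls; mkdir -p pics; python3 - <<'E'
from cell import ctrl
import cv2,numpy as np
s=ctrl.read_state();print({k:np.round(v,3).tolist() for k,v in s.items()})
for n in ["scene","side","wrist"]:
    d=ctrl.get_image(n);cv2.imwrite(f"pics/{n}0.png",d["pixels"][:,:,::-1])
    print(n,{k:np.round(v,3).tolist() for k,v in d.items() if k!="pixels"})
E
```

```text
pics
{'clock': 0.0, 'qpos': [1.058, 0.629, 0.038, 1.518, -0.027, 0.996, -0.02], 'qd': [-0.002, -0.0, -0.0, 0.001, -0.0, -0.002, 0.0], 'tau': [0.0, -56.34, 1.226, -19.345, 0.011, 0.011, -0.0], 'eef_pos': [280.713, -585.709, 302.998], 'tool_rot': [-3.14, -0.0, 0.447], 'force': [-0.416, -0.687, 0.312], 'torque': [0.021, 0.028, 0.018], 'gripper_force': 0.0, 'width': 85.529}
scene {'fx': 419.527, 'fy': 419.527, 'cx': 279.664, 'cy': 208.971, 'extrinsics': [[-0.489, -0.672, 0.556, 1197.836], [0.872, -0.364, 0.326, 375.014], [-0.017, 0.644, 0.765, 953.393], [0.0, 0.0, 0.0, 1.0]]}
side {'fx': 381.947, 'fy': 381.947, 'cx': 280.308, 'cy': 211.747, 'extrinsics': [[0.999, 0.009, -0.04, 518.944], [-0.035, 0.672, -0.739, -798.06], [0.02, 0.74, 0.672, 796.113], [0.0, 0.0, 0.0, 1.0]]}
wrist {'fx': 370.468, 'fy': 370.468, 'cx': 277.009, 'cy': 206.406, 'mount': [[0.0, 0.954, 0.298, 79.111], [1.0, 0.0, -0.0, -0.222], [-0.0, 0.298, -0.954, -70.364], [0.0, 0.0, 0.0, 1.0]]}
```

View pics/scene0.png

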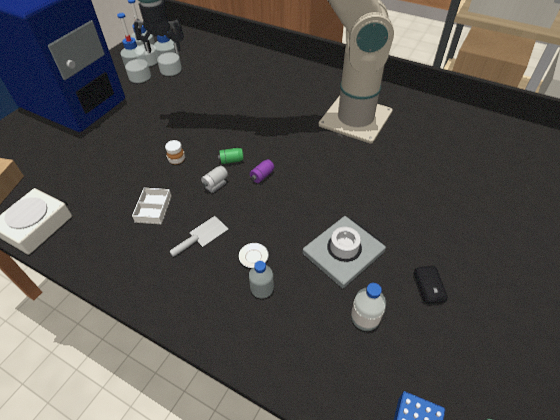

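View pics/side0.png

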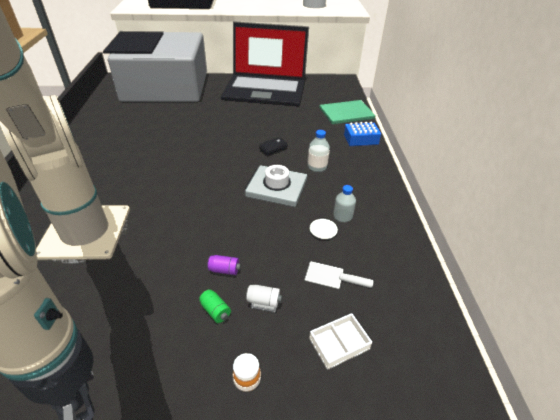

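The scene shows the silver cup on its cradle at (215,178), a green look-alike at (231,156) and a purple one at (262,171). The holder is at (346,240). In the side view the silver cup is at (264,297) and the holder at (277,175). The silver one on the rails fits the description; I'll confirm it in an enlarged crop.

```bash
cat > h.py <<'E'
from cell import ctrl
import cv2,numpy as np
from scipy.spatial.transform import Rotation as R
def tool(s):
    T=np.eye(4);T[:3,:3]=R.from_euler('xyz',s['tool_rot']).as_matrix();T[:3,3]=s['eef_pos'];return T
def grab(n,fn=None):
    s=ctrl.read_state();d=ctrl.get_image(n)
    d['T']=tool(s)@np.array(d['mount']) if 'mount' in d else np.array(d['extrinsics'])
    if fn: cv2.imwrite(fn,d['pixels'][:,:,::-1])
    return d
def ray(d,u,v):
    r=d['T'][:3,:3]@np.array([(u-d['cx'])/d['fx'],-(v-d['cy'])/d['fy'],-1]);return d['T'][:3,3],r
def at(d,u,v,z):
    o,r=ray(d,u,v);return np.round(o+r*(z-o[2])/r[2],1)
def pix(d,p):
    c=np.linalg.inv(d['T'])@np.r_[p,1];return np.round([d['cx']-d['fx']*c[0]/c[2],d['cy']+d['fy']*c[1]/c[2]],1)
def crop(d,x,y,w,h,k): return cv2.resize(d['pixels'][y:y+h,x:x+w,::-1],None,fx=k,fy=k,interpolation=cv2.INTER_CUBIC)
E
python3 - <<'E'
from h import *
a=grab('scene');b=grab('side')
A=crop(a,180,140,100,70,4);B=crop(b,190,250,100,70,4);C=crop(a,300,210,100,70,4);D=crop(b,235,150,100,70,4)
cv2.imwrite('pics/c1.png',np.vstack([np.hstack([A,B]),np.hstack([C,D])]))
print(at(a,215,178,34),at(b,264,297,34),at(a,346,232,68),at(b,277,172,68))
for n,p,q in [('g',(231,156),(215,305)),('p',(262,171),(223,265)),('bA',(368,310),(318,155))]: print(n,at(a,*p,20),at(b,*q,20))
E
```

```text
[ 515.3 -252.4   34. ] [ 514.4 -260.9   34. ] [540.  189.4  68. ] [557.8 192.2  68. ]
g [ 397.3 -273.6   20. ] [ 398.  -271.3   20. ]
p [ 408.9 -148.7   20. ] [ 407.7 -149.1   20. ]
bA [695.5 319.6  20. ] [712.1 360.   20. ]
```

View pics/c1.png

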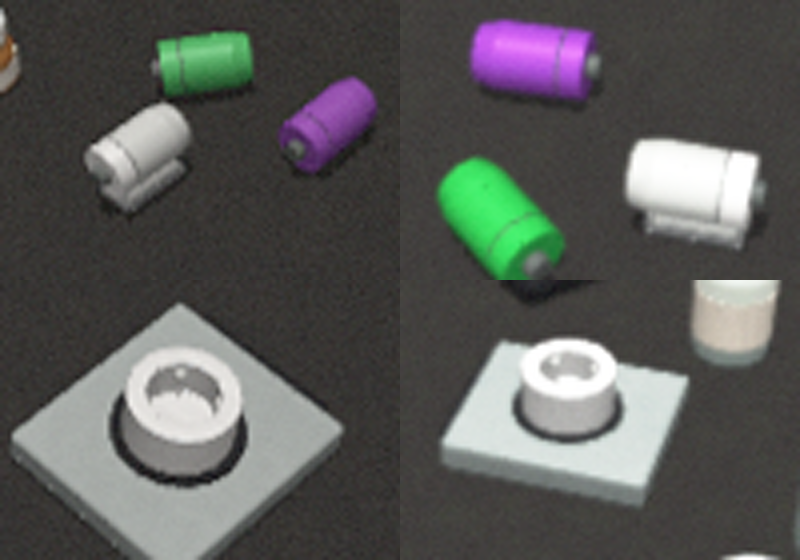

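The crop confirms the silver cup lying on the rails. Its lid button is at about scene (206,181) and side (280,298). The bore has balls in it; its rim centre is at scene (346,238.5) and side (277,172.5).

```bash
python3 - <<'E'
from h import *
a=grab('scene');b=grab('side')
print('rim',at(a,346,238.5,68),at(b,277.1,172.5,68))
print('button',at(a,206.2,181.2,34),at(b,280.5,298,34),'foot edge',at(a,223,168,34),at(b,247.5,295,34))
print('dish',at(a,254,255,14),at(b,323.5,229,14),'spat',at(a,228,227,3),at(a,172,252,10),'bB',at(a,262,294,5),'mouse',at(a,430,284,15))
s=ctrl.read_state();T=tool(s);t=np.array([512,-256,260]);print('shift tool cm',np.round(T[:3,:3].T@(t-T[:3,3])/10,1))
E
```

```text
rim [559.4 197.8  68. ] [558.1 189.6  68. ]
button [ 539.3 -268.3   34. ] [ 553.6 -264.6   34. ] foot edge [ 467.3 -255.5   34. ] [ 475.  -254.4   34. ]
dish [688.5  -7.4  14. ] [688.1 -14.   14. ] spat [ 636.2 -127.7    3. ] [ 784.9 -210.4   10. ] bB [774.6  68.5   5. ] mouse [550.8 429.6  15. ]
shift tool cm [ 35.1 -19.8   4.4]
```

Request:
send_rows:
  rows:
    - [[4.4,-2.5,0.5,0,0,0.07],[8.8,-5,1,0,0,0.14],[13.2,-7.5,1.5,0,0,0.21],[17.6,-10,2,0,0,0.28],[22,-12.5,2.6,0,0,0.35],[26.4,-15,3.2,0,0,0.42],[30.8,-17.5,3.8,0,0,0.5],[35.1,-19.8,4.4,0,0,0.57],[35.1,-19.8,4.4,0,0,0.57],[35.1,-19.8,4.4,0,0,0.57]]
  grip: 0

```text
clock: 1.35
eef_pos: [513.1, -253.7, 259.6]
tool_rot: [-3.141, 0.0, -0.118]
force: [-0.6, -1.1, 0.1]
width: 85.8
gripper_force: 0.0
```

```bash
python3 - <<'E'
from h import *
s=ctrl.read_state();print(np.round(s['eef_pos'],1),np.round(s['tool_rot'],3),np.round(s['qpos'],3))
d=grab('wrist','pics/w1.png')
cv2.imwrite('pics/w1c.png',crop(d,140,80,280,210,2.8))
E
```

```text
[ 513.1 -253.7  259.6] [-3.141  0.    -0.118] [ 0.284  0.578  0.195  1.79  -0.15   0.789 -1.134]
```

View pics/w1c.png

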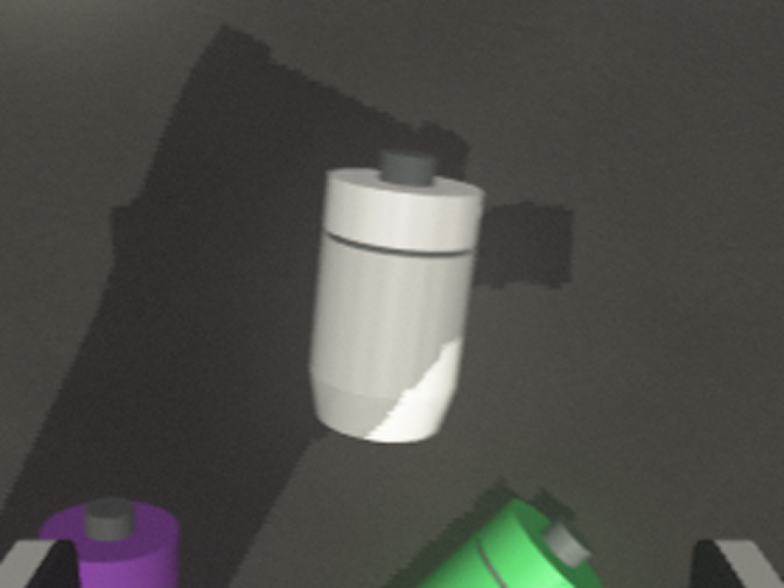

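The wrist crop shows the silver cup with its lid centre near crop (406,182), the start of the taper at (384,381), and the button pointing away. The green and purple look-alikes are clear of the fingers' path at the bottom edge.

```bash
python3 - <<'E'
from h import *
d=grab('wrist')
f=lambda x,y:at(d,x/2.8+140,y/2.8+80,34)
l=f(406,182);t=f(384,381);v=(l-t)[:2];print(l,t,np.linalg.norm(v),'yaw',np.arctan2(v[1],v[0]))
u=v/np.linalg.norm(v);foot=l[:2]-72*u;print('foot',foot,'grasp48',foot+48*u)
E
```

```text
[ 548.1 -265.4   34. ] [ 489.5 -252.    34. ] 60.1125610833543 yaw -0.22480383823181743
foot [ 477.91167457 -249.35010988] grasp48 [ 524.70389152 -260.05003663]
```

```bash
cat >> h.py <<'E'
def rel(T,G):
    D=np.linalg.inv(T)@G;return np.round(np.r_[D[:3,3]/10,R.from_matrix(D[:3,:3]).as_rotvec()],3)
def pose(p,x,z):
    G=np.eye(4);x=x/np.linalg.norm(x);z=z/np.linalg.norm(z);G[:3,0]=x;G[:3,2]=z;G[:3,1]=np.cross(z,x);G[:3,3]=p;return G
E
python3 - <<'E'
from h import *
import itertools
from scipy.optimize import least_squares
s=ctrl.read_state();T=tool(s)
u=np.array([np.cos(-.22),np.sin(-.22),0]);k=np.array([0,0,1]);a=.45
x=np.cos(a)*u-np.sin(a)*k;z=-np.sin(a)*u-np.cos(a)*k
g=np.array([524.5,-260,34])
for back in (130,50): G=pose(g-back*z,x,z);print(np.round(G[:3,3],1),rel(T,G))
Q=[[1.058,.629,.038,1.518,-.027,.996,-.02],s['qpos']]
Rs=[R.from_euler('xyz',[-3.14,0,.447]),R.from_matrix(T[:3,:3])]
res=[]
for S in itertools.product([1,-1],repeat=4):
    def f(o):
        e=[]
        for q,r in zip(Q,Rs):
            m=R.from_euler('ZYZYZYZ' if 0 else 'ZYZ',[S[0]*q[0]+o[0],q[1],S[1]*q[2]])*R.from_euler('YZY',[q[3],S[2]*q[4],q[5]])*R.from_euler('Z',S[3]*q[6]+o[1])
            e+=list((m.inv()*r).as_rotvec())
        return e
    for o0 in itertools.product([0,1.57,3.1,-1.57],[0,1.57,3.1,-1.57]):
        r=least_squares(f,o0);res.append((r.cost,S,np.round(np.mod(r.x,6.283),3)))
res.sort(key=lambda r:r[0])
seen=set()
for r in res:
    if r[1] not in seen: seen.add(r[1]);print(r)
    if len(seen)>6:break
E
```

```text
[ 579.7 -272.3  151.1] [ 6.996  0.614 10.902  0.023 -0.449  0.094]
[ 545.7 -264.7   79. ] [ 3.535  0.272 18.106  0.023 -0.449  0.094]
(np.float64(2.761709736472038e-07), (-1, -1, -1, -1), array([0.132, 1.703]))
(np.float64(0.03183629575727601), (-1, -1, 1, -1), array([6.189, 1.597]))
(np.float64(0.04191071019274842), (-1, 1, -1, -1), array([2.816, 4.583]))
(np.float64(0.05153217835622144), (-1, 1, 1, -1), array([4.115, 6.004]))
(np.float64(0.1186111040511796), (1, -1, -1, 1), array([5.178, 2.966]))
(np.float64(0.21306615258620587), (1, -1, 1, 1), array([0.029, 4.22 ]))
(np.float64(0.2538040553674263), (1, 1, -1, 1), array([2.627, 0.612]))
```

Request:
send_rows:
  rows:
    - [[1.75,0.15,2.7,0.006,-0.11,0.024],[3.5,0.3,5.4,0.012,-0.225,0.047],[5.25,0.45,8.1,0.017,-0.337,0.07],[7,0.6,10.9,0.023,-0.449,0.094],[6.1,0.5,12.7,0.023,-0.449,0.094],[5.3,0.44,14.5,0.023,-0.449,0.094],[4.4,0.35,16.3,0.023,-0.449,0.094],[3.53,0.27,18.1,0.023,-0.449,0.094],[3.53,0.27,18.1,0.023,-0.449,0.094],[3.53,0.27,18.1,0.023,-0.449,0.094]]

```text
clock: 2.45
eef_pos: [546.0, -265.0, 79.4]
tool_rot: [-3.141, 0.449, -0.222]
force: [0.5, 0.3, 1.2]
width: 85.5
gripper_force: 0.0
```

```bash
python3 - <<'E'
from h import *
s=ctrl.read_state();print(np.round(s['qpos'],4).tolist(),np.round(s['tool_rot'],3),np.round(s['force'],1))
d=grab('side','pics/s1.png');d2=grab('wrist')
cv2.imwrite('pics/s1c.png',np.hstack([crop(d,215,230,130,130,3),cv2.resize(crop(d2,70,0,420,420,1),(390,390))]))
E
```

```text
[0.252, 1.048, 0.2389, 1.4208, -0.1339, 1.1361, -1.2884] [-3.141  0.449 -0.222] [0.5 0.3 1.2]
```

View pics/s1c.png

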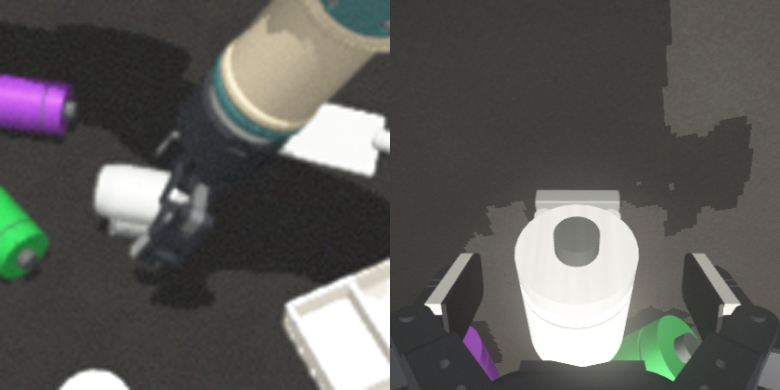

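The cup sits between the fingers and is close to centred (cup at 577, finger midline about 583), so I'm closing.

Request:
send_rows:
  rows:
    - [[0,0,0,0,0,0],[0,0,0,0,0,0],[0,0,0,0,0,0],[0,0,0,0,0,0],[0,0,0,0,0,0],[0,0,0,0,0,0],[0,0,0,0,0,0],[0,0,0,0,0,0]]
  grip: 255

```text
clock: 3.35
eef_pos: [547.3, -262.6, 79.7]
tool_rot: [-3.139, 0.448, -0.218]
force: [1.3, 1.6, 5.3]
width: 42.6
gripper_force: 60.4
```

```bash
cat > kin.py <<'E'
from h import *
from scipy.optimize import least_squares
D=[([1.058,.628,.038,1.517,-.027,.996,-.02],[280.879,-586.194,303.913],[-3.1416,0,.447]),
([0.284,0.578,0.195,1.79,-0.15,0.789,-1.134],[513.1,-253.7,259.6],[-3.141,0,-.118]),
([0.252,1.048,0.2389,1.4208,-0.1339,1.1361,-1.2884],[546,-265,79.4],[-3.141,.449,-.222])]
def fk(q,p):
    # p: o1,o7,d1,L1,L2,w, x0,y(lat12),y34,y56 , elbow off
    T=[]
    m=R.from_euler('Z',-q[0]+p[0]);t=np.array([0,0,p[2]])+m.apply([p[6],p[7],0])
    m=m*R.from_euler('YZ',[q[1],-q[2]]);t=t+m.apply([p[10],p[8],p[3]])
    m=m*R.from_euler('YZ',[q[3],-q[4]]);t=t+m.apply([-p[10],p[9],p[4]])
    m=m*R.from_euler('YZ',[q[5],-q[6]+p[1]]);t=t+m.apply([0,0,p[5]])
    return t,m
def fit(D):
    pr=np.array([.132,1.703,340,430,430,260,0,0,0,0,0]);sg=np.array([1,1,60,60,60,80,20,60,60,60,20])
    def f(p):
        e=[]
        for q,x,r in D:
            t,m=fk(q,p);e+=list((t-x)/1)+list((m.inv()*R.from_euler('xyz',r)).as_rotvec()*500)
        return e+list((p-pr)/sg)
    return least_squares(f,pr)
E
python3 - <<'E'
from kin import *
r=fit(D);print(np.round(r.x,2));print(np.round(r.fun[:-11],1))
E
```

```text
[-0.0000e+00  1.5700e+00  3.3488e+02  5.5832e+02  3.8000e+02  2.7691e+02
  1.2900e+00 -1.1470e+01 -1.6250e+01 -9.0000e-02  4.8000e-01]
[ 0.1  0.1  0.1  0.5 -0.2 -0.1 -0.  -0.2 -0.2  0.   0.5  0.1  0.   0.
  0.1 -0.1  0.1  0. ]
```

```bash
cat >> kin.py <<'E'
P=fit(D).x
lo=np.array([-3.06,-.37,-1.25,.18,-1.1,.23,-2.94]);hi=np.array([3.06,2.12,1.32,2.47,4.24,1.98,2.94])
def ik(G,q0,w=.02):
    def f(q):
        t,m=fk(q,P);return np.r_[(t-G[:3,3])/100,(m.inv()*R.from_matrix(G[:3,:3])).as_rotvec(),w*(q-q0)]
    r=least_squares(f,np.clip(q0,lo+.051,hi-.051),bounds=(lo+.05,hi-.05));e=r.fun[:6];return r.x,np.linalg.norm(e[:3])*100,np.linalg.norm(e[3:])
def final(p,phi,a,h=48,b=50):
    u=np.array([np.cos(phi),np.sin(phi),0]);k=np.array([0,0,1.])
    z=np.cos(a)*u-np.sin(a)*k;x=np.sin(a)*u+np.cos(a)*k
    return pose(np.r_[p,h]-b*z,x,z)
from scipy.spatial.transform import Slerp
def path(A,B,q,n=12):
    sl=Slerp([0,1],R.from_matrix([A[:3,:3],B[:3,:3]]));out=[]
    for s in np.linspace(1/n,1,n):
        G=np.eye(4);G[:3,:3]=sl(s).as_matrix();G[:3,3]=(1-s)*A[:3,3]+s*B[:3,3]
        q,e,r=ik(G,q);out.append((q,e,r))
    return out
E
python3 - <<'E'
from kin import *
s=ctrl.read_state();T=tool(s)
for p in ([560,-20],[500,-30],[600,0],[560,30],[480,30]):
  for phi in np.arange(-1.57,1.6,.39):
    B=final(p,phi,.45);C=B.copy();C[2,3]+=80
    A=T.copy();A[2,3]+=150
    o=path(T,A,s['qpos'],3);o+=path(A,C,o[-1][0],10);o+=path(C,B,o[-1][0],3)
    e=max(x[1] for x in o);r=max(x[2] for x in o)
    if o[-1][1]<5 and o[-1][2]<.05: print(p,round(phi,2),np.round([e,r],2),np.round(o[-1][0],2))
E
```

```text
[560, -20] -1.18 [0.6  0.03] [-1.23  1.64  1.18  2.01 -0.69  0.34 -2.82]
[560, -20] 1.16 [0. 0.] [ 1.13  1.43 -1.    1.93 -0.21  0.36  0.47]
[560, -20] 1.55 [0. 0.] [ 0.92  1.34 -0.81  1.63 -0.26  0.89  0.63]
[500, -30] -1.18 [1.74 0.09] [-1.3   1.66  1.15  2.16 -0.95  0.29 -2.6 ]
[500, -30] 1.16 [0. 0.] [ 1.23  1.43 -0.99  2.05 -0.18  0.32  0.5 ]
[500, -30] 1.55 [0. 0.] [ 1.01  1.33 -0.81  1.77 -0.23  0.83  0.67]
[600, 0] -1.18 [0.05 0.  ] [-1.2   1.65  1.22  1.89 -0.62  0.44 -2.89]
[600, 0] 1.16 [0. 0.] [ 1.06  1.44 -1.02  1.87 -0.21  0.35  0.43]
[600, 0] 1.55 [0. 0.] [ 0.85  1.35 -0.82  1.55 -0.27  0.9   0.59]
[560, 30] -1.18 [0.22 0.01] [-1.3   1.67  1.23  1.94 -0.65  0.49 -2.89]
[560, 30] 1.16 [0.04 0.  ] [ 1.02  1.38 -0.92  2.   -0.73  0.28  0.94]
[560, 30] 1.55 [0. 0.] [ 0.88  1.35 -0.85  1.7  -0.26  0.77  0.6 ]
[480, 30] -1.18 [1.01 0.05] [-1.42  1.65  1.16  2.11 -0.71  0.42 -2.88]
[480, 30] 1.16 [0.32 0.02] [ 1.09  1.36 -0.84  2.17 -1.05  0.28  1.35]
[480, 30] 1.55 [0. 0.] [ 0.99  1.35 -0.86  1.9  -0.22  0.66  0.64]
```

```bash
cat >> kin.py <<'E'
def rows(T,A,B,n):
    sl=Slerp([0,1],R.from_matrix([A[:3,:3],B[:3,:3]]))
    for s in np.linspace(1/n,1,n):
        G=np.eye(4);G[:3,:3]=sl(s).as_matrix();G[:3,3]=(1-s)*A[:3,3]+s*B[:3,3];print(rel(T,G).round(2).tolist(),end=', ')
    print()
E
python3 - <<'E'
from kin import *
s=ctrl.read_state();T=tool(s)
B=final([530,-40],1.55,.448);C=B.copy();C[2,3]+=70;A=T.copy();A[2,3]+=150
o=path(T,A,s['qpos'],3);o+=path(A,C,o[-1][0],16);o+=path(C,B,o[-1][0],3);print(max(x[1] for x in o),max(x[2] for x in o))
q=np.array([x[0] for x in o]);print(np.abs(np.diff(q,axis=0)).max(0).round(2));print(q[::5].round(2))
print(rel(A,C),np.linalg.norm(rel(A,C)[3:]))
rows(T,T,A,4);rows(T,A,C,16)
print(C.round(3).tolist())
E
```

```text
0.0020406843989366095 0.00012316896045602452
[0.07 0.06 0.09 0.07 0.04 0.09 0.14]
[[ 0.24  0.98  0.25  1.42 -0.12  1.21 -1.29]
 [ 0.35  0.77  0.09  1.55 -0.18  1.11 -0.96]
 [ 0.67  0.79 -0.32  1.75 -0.34  0.84 -0.29]
 [ 0.94  1.03 -0.7   1.78 -0.36  0.83  0.32]
 [ 0.98  1.3  -0.81  1.69 -0.25  0.9   0.64]]
[ -1.159 -16.915  10.594   0.632   1.107  -1.807] 2.211362023731076
[-1.62, -0.01, -3.38, -0.0, -0.0, -0.0], [-3.25, -0.02, -6.76, -0.0, -0.0, -0.0], [-4.88, -0.02, -10.14, -0.0, -0.0, -0.0], [-6.5, -0.03, -13.52, -0.0, -0.0, -0.0], 
[-6.57, -1.09, -12.86, 0.04, 0.07, -0.11], [-6.65, -2.15, -12.19, 0.08, 0.14, -0.23], [-6.72, -3.2, -11.53, 0.12, 0.21, -0.34], [-6.79, -4.26, -10.87, 0.16, 0.28, -0.45], [-6.86, -5.32, -10.21, 0.2, 0.35, -0.56], [-6.94, -6.37, -9.54, 0.24, 0.42, -0.68], [-7.01, -7.43, -8.88, 0.28, 0.48, -0.79], [-7.08, -8.49, -8.22, 0.32, 0.55, -0.9], [-7.15, -9.55, -7.56, 0.36, 0.62, -1.02], [-7.23, -10.6, -6.9, 0.4, 0.69, -1.13], [-7.3, -11.66, -6.24, 0.43, 0.76, -1.24], [-7.37, -12.72, -5.57, 0.47, 0.83, -1.36], [-7.44, -13.77, -4.91, 0.51, 0.9, -1.47], [-7.52, -14.83, -4.25, 0.55, 0.97, -1.58], [-7.59, -15.89, -3.59, 0.59, 1.04, -1.69], [-7.66, -16.95, -2.92, 0.63, 1.11, -1.81], 
[[0.009, 1.0, 0.019, 529.063], [0.433, -0.021, 0.901, -85.056], [0.901, -0.0, -0.433, 139.658], [0.0, 0.0, 0.0, 1.0]]
```

Request:
send_rows:
  rows:
    - [[-1.6,0,-3.4,0,0,0],[-3.25,0,-6.75,0,0,0],[-4.9,0,-10.1,0,0,0],[-6.5,0,-13.5,0,0,0],[-6.57,-1.09,-12.86,0.04,0.07,-0.11],[-6.65,-2.15,-12.2,0.08,0.14,-0.23],[-6.72,-3.2,-11.5,0.12,0.21,-0.34],[-6.8,-4.26,-10.9,0.16,0.28,-0.45],[-6.86,-5.3,-10.2,0.2,0.35,-0.56],[-6.94,-6.4,-9.5,0.24,0.42,-0.68]]

```text
clock: 4.35
eef_pos: [539.4, -195.8, 194.7]
tool_rot: [-2.778, -0.106, 0.378]
force: [-0.0, -0.1, -1.6]
width: 43.2
gripper_force: 61.1
```

```bash
python3 - <<'E'
from kin import *
s=ctrl.read_state();T=tool(s);print(s['qpos'],s['width'],s['gripper_force'])
B=final([530,-40],1.55,.448);C=B.copy();C[2,3]+=70
rows(T,T,C,10);print(np.linalg.norm(rel(T,C)[3:]))
E
```

```text
[ 0.53611264  0.75094317 -0.1402097   1.69569859 -0.29029718  0.9167435
 -0.54689799] 43.17558997319922 61.10635757446289
[0.25, -0.79, 0.92, 0.04, 0.07, -0.11], [0.5, -1.58, 1.84, 0.08, 0.14, -0.22], [0.76, -2.37, 2.77, 0.12, 0.21, -0.34], [1.01, -3.16, 3.69, 0.16, 0.28, -0.45], [1.26, -3.95, 4.61, 0.2, 0.34, -0.56], [1.51, -4.74, 5.53, 0.24, 0.41, -0.67], [1.77, -5.54, 6.45, 0.28, 0.48, -0.78], [2.02, -6.32, 7.38, 0.32, 0.55, -0.9], [2.27, -7.12, 8.3, 0.36, 0.62, -1.01], [2.52, -7.91, 9.22, 0.39, 0.69, -1.12], 
1.3728495911788736
```

Request:
send_rows:
  rows:
    - [[0.25,-0.8,0.9,0.04,0.07,-0.11],[0.5,-1.6,1.84,0.08,0.14,-0.22],[0.76,-2.37,2.77,0.12,0.21,-0.34],[1.0,-3.16,3.7,0.16,0.28,-0.45],[1.26,-3.95,4.6,0.2,0.34,-0.56],[1.5,-4.74,5.53,0.24,0.41,-0.67],[1.77,-5.54,6.45,0.28,0.48,-0.78],[2.02,-6.32,7.38,0.32,0.55,-0.9],[2.27,-7.12,8.3,0.36,0.62,-1.01],[2.52,-7.91,9.22,0.394,0.69,-1.12]]

```text
clock: 5.35
eef_pos: [529.2, -86.2, 138.2]
tool_rot: [-3.141, -1.125, 1.545]
force: [0.7, 0.7, -1.5]
width: 42.4
gripper_force: 61.2
```

Request:
send_rows:
  rows:
    - [[0,0,0,0,0,0],[0,0,0,0,0,0]]

```text
clock: 5.55
eef_pos: [529.5, -85.7, 138.9]
tool_rot: [-3.128, -1.123, 1.529]
force: [0.1, 0.5, -1.6]
width: 42.4
gripper_force: 61.2
```

```bash
python3 - <<'E'
from kin import *
s=ctrl.read_state();T=tool(s);print(T.round(3))
B=final([530,-40],1.55,.448)
print(rel(T,B))
d=grab('side');e=grab('scene')
cv2.imwrite('pics/s2c.png',np.hstack([crop(d,220,180,130,130,3),crop(e,210,140,130,130,3)]))
E
```

```text
[[ 1.80000e-02  1.00000e+00  2.30000e-02  5.29519e+02]
 [ 4.32000e-01 -2.90000e-02  9.01000e-01 -8.57310e+01]
 [ 9.02000e-01 -6.00000e-03 -4.33000e-01  1.38903e+02]
 [ 0.00000e+00  0.00000e+00  0.00000e+00  1.00000e+00]]
[-6.215e+00 -6.000e-03  3.055e+00  5.000e-03 -1.000e-03 -9.000e-03]
```

View pics/s2c.png

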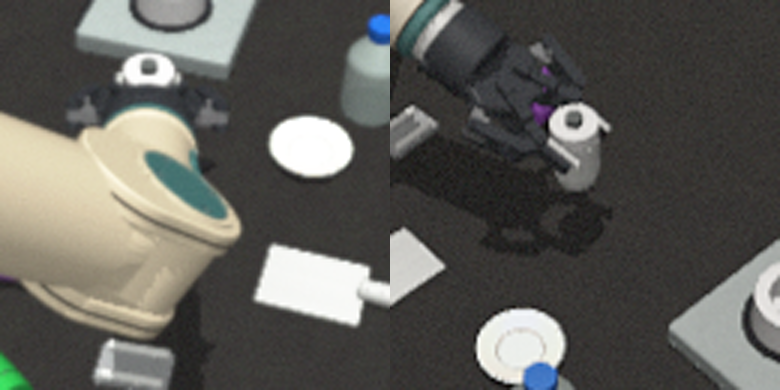

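The cup is upright in the hand with its button on top, clear of the dish and station. I'm lowering it.

Request:
send_rows:
  rows:
    - [[-1.35,0,0.65,0,0,0],[-2.7,0,1.3,0,0,0],[-4.06,0,1.95,0,0,0],[-5.1,0,2.45,0,0,0],[-5.6,0,2.68,0,0,0],[-5.77,0,2.77,0,0,0],[-5.77,0,2.77,0,0,0]]

```text
clock: 6.35
eef_pos: [529.5, -85.1, 75.6]
tool_rot: [-3.134, -1.125, 1.537]
force: [0.7, 0.2, -2.0]
width: 42.3
gripper_force: 61.2
```

Request:
send_rows:
  rows:
    - [[-0.1,0,0.05,0,0,0],[-0.2,0,0.09,0,0,0],[-0.27,0,0.13,0,0,0],[-0.27,0,0.13,0,0,0]]

```text
clock: 6.75
eef_pos: [529.4, -85.3, 72.8]
tool_rot: [-3.135, -1.124, 1.538]
force: [-0.4, -0.2, -1.0]
width: 42.9
gripper_force: 61.2
```

Request:
send_rows:
  rows:
    - [[-0.09,0,0.04,0,0,0],[-0.18,0,0.09,0,0,0],[-0.18,0,0.09,0,0,0]]

```text
clock: 7.05
eef_pos: [529.4, -85.1, 71.3]
tool_rot: [-3.135, -1.126, 1.538]
force: [-0.0, -0.6, 2.6]
width: 42.6
gripper_force: 61.6
```

Request:
send_rows:
  rows:
    - [[-0.09,0,0.04,0,0,0],[-0.14,0,0.065,0,0,0],[-0.14,0,0.065,0,0,0]]

```text
clock: 7.35
eef_pos: [529.5, -85.0, 71.2]
tool_rot: [-3.136, -1.128, 1.54]
force: [-2.1, -4.2, 8.7]
width: 42.8
gripper_force: 61.9
```

Contact confirmed (force +8.7 N). Releasing.

Request:
send_rows:
  rows:
    - [[0,0,0,0,0,0],[0,0,0,0,0,0],[0,0,0,0,0,0],[0,0,0,0,0,0],[0,0,0,0,0,0],[0,0,0,0,0,0],[0,0,0,0,0,0],[0,0,0,0,0,0]]
  grip: 0

```text
clock: 8.15
eef_pos: [529.4, -85.2, 69.1]
tool_rot: [-3.135, -1.125, 1.538]
force: [0.6, 0.2, 0.3]
width: 85.6
gripper_force: 0.0
```

Request:
send_rows:
  rows:
    - [[0,0,-1,0,0,0],[0,0,-3,0,0,0],[0,0,-6,0,0,0],[0,0,-9,0,0,0],[0,0,-12,0,0,0],[0,0,-14,0,0,0],[0,0,-14,0,0,0]]

```text
clock: 8.85
eef_pos: [526.9, -215.5, 130.3]
tool_rot: [-3.14, -1.12, 1.537]
force: [0.0, 0.5, -0.0]
width: 85.4
gripper_force: 0.0
```

```bash
python3 - <<'E'
from kin import *
s=ctrl.read_state();T=tool(s);print(s['qpos'].round(2))
# upright pose above cup, tool down; try yaws, path and then station with twist range
c=np.array([530,-40.])
for yaw in np.arange(-1.57,3.2,.393):
    x=np.array([np.cos(yaw),np.sin(yaw),0]);z=np.array([0,0,-1.])
    A=pose(np.r_[c,230],x,z);S=pose(np.array([559,193,150]),x,z)
    o=path(T,A,s['qpos'],12);o2=path(A,S,o[-1][0],8)
    print(round(yaw,2),np.round([np.linalg.norm(rel(T,A)[3:]),max(x[1] for x in o+o2),max(x[2] for x in o+o2)],2),o[-1][0].round(2),'S',o2[-1][0].round(2))
E
```

```text
[ 1.08  1.25 -0.75  1.48 -0.23  1.22  0.65]
-1.57 [3.11 2.68 0.14] [-0.48  0.7   0.8   1.94 -0.7   0.81 -2.42] S [-0.81  0.88  0.74  1.82 -0.83  0.78 -2.76]
-1.18 [2.78 1.02 0.05] [-0.45  0.68  0.75  1.94 -0.65  0.78 -2.08] S [-0.78  0.86  0.68  1.82 -0.78  0.75 -2.41]
-0.78 [2.45 0.01 0.  ] [-0.37  0.64  0.61  1.94 -0.54  0.74 -1.79] S [-0.72  0.83  0.56  1.82 -0.66  0.69 -2.13]
-0.39 [2.13 0.01 0.  ] [-0.29  0.61  0.48  1.93 -0.43  0.7  -1.51] S [-0.65  0.8   0.45  1.82 -0.54  0.65 -1.84]
0.0 [1.83 0.01 0.  ] [-0.21  0.59  0.35  1.93 -0.31  0.68 -1.24] S [-0.58  0.78  0.33  1.82 -0.4   0.62 -1.58]
0.4 [1.56 0.   0.  ] [-0.12  0.57  0.21  1.93 -0.18  0.66 -0.97] S [-0.51  0.76  0.21  1.82 -0.26  0.59 -1.32]
0.79 [1.33 0.   0.  ] [-0.02  0.56  0.06  1.93 -0.05  0.66 -0.71] S [-0.44  0.75  0.09  1.81 -0.11  0.58 -1.06]
1.18 [1.17 0.   0.  ] [ 0.08  0.56 -0.08  1.92  0.07  0.66 -0.44] S [-0.36  0.75 -0.03  1.81  0.04  0.58 -0.81]
1.57 [1.12 0.   0.  ] [ 0.18  0.57 -0.23  1.92  0.2   0.68 -0.17] S [-0.28  0.75 -0.16  1.81  0.19  0.6  -0.55]
1.97 [1.19 0.   0.  ] [ 0.27  0.58 -0.38  1.92  0.32  0.7   0.1 ] S [-0.2   0.76 -0.29  1.81  0.34  0.62 -0.29]
2.36 [1.36 0.   0.  ] [ 0.37  0.61 -0.52  1.91  0.44  0.74  0.38] S [-0.12  0.78 -0.42  1.8   0.48  0.66 -0.03]
2.75 [1.6 0.  0. ] [ 0.46  0.64 -0.67  1.91  0.56  0.78  0.66] S [-0.04  0.81 -0.55  1.8   0.62  0.71  0.24]
3.15 [1.88 0.   0.  ] [ 0.54  0.69 -0.82  1.91  0.67  0.84  0.95] S [ 0.04  0.85 -0.69  1.8   0.75  0.78  0.52]
```

```bash
python3 - <<'E'
from kin import *
T=tool(ctrl.read_state());A=pose(np.r_[530,-40,240],np.array([np.cos(.4),np.sin(.4),0]),np.array([0,0,-1.]))
rows(T,T,A,12)
E
```

```text
[1.46, -0.02, 0.92, -0.05, -0.08, 0.08], [2.92, -0.04, 1.84, -0.11, -0.16, 0.17], [4.38, -0.06, 2.76, -0.16, -0.25, 0.25], [5.84, -0.09, 3.68, -0.21, -0.33, 0.34], [7.3, -0.11, 4.6, -0.26, -0.41, 0.42], [8.76, -0.13, 5.51, -0.32, -0.5, 0.51], [10.22, -0.15, 6.43, -0.37, -0.58, 0.59], [11.68, -0.17, 7.35, -0.42, -0.66, 0.67], [13.14, -0.2, 8.27, -0.48, -0.74, 0.76], [14.6, -0.22, 9.19, -0.53, -0.83, 0.84], [16.06, -0.24, 10.11, -0.58, -0.91, 0.93], [17.52, -0.26, 11.03, -0.64, -0.99, 1.01],
```

Request:
send_rows:
  rows:
    - [[1.6,0,1.0,-0.057,-0.09,0.09],[3.3,0,2.1,-0.12,-0.187,0.19],[5.0,0,3.2,-0.18,-0.28,0.288],[6.7,0,4.2,-0.243,-0.379,0.386],[8.4,-0.1,5.3,-0.305,-0.475,0.484],[10.1,-0.1,6.4,-0.366,-0.571,0.582],[11.8,-0.1,7.4,-0.428,-0.667,0.68],[13.5,-0.2,8.5,-0.49,-0.763,0.778],[15.2,-0.2,9.6,-0.55,-0.859,0.876],[16.7,-0.2,10.5,-0.607,-0.945,0.963]]

```text
clock: 9.85
eef_pos: [527.6, -44.4, 234.3]
tool_rot: [-3.098, -0.063, 0.469]
force: [0.6, 0.6, -1.6]
width: 85.4
gripper_force: 0.0
```

Request:
send_rows:
  rows:
    - [[0.8,0,0.5,-0.03,-0.047,0.048],[0.8,0,0.5,-0.03,-0.047,0.048],[0.8,0,0.5,-0.03,-0.047,0.048]]

```text
clock: 10.15
eef_pos: [535.1, -41.4, 228.5]
tool_rot: [-3.123, -0.017, 0.428]
force: [-0.4, -0.5, -1.0]
width: 85.3
gripper_force: 0.0
```

```bash
python3 - <<'E'
from kin import *
s=ctrl.read_state();print(s['qpos'].round(2),s['tool_rot'])
d=grab('wrist','pics/w2.png')
print(pix(d,np.array([530,-40,72.])),pix(d,np.array([530,-40,80.])))
cv2.imwrite('pics/w2c.png',crop(d,140,80,280,210,2.8))
E
```

```text
[-0.07  0.57  0.16  1.92 -0.18  0.66 -0.93] [-3.12302832 -0.01688534  0.42772147]
[276.5 228.3] [276.3 232.6]
```

View pics/w2c.png

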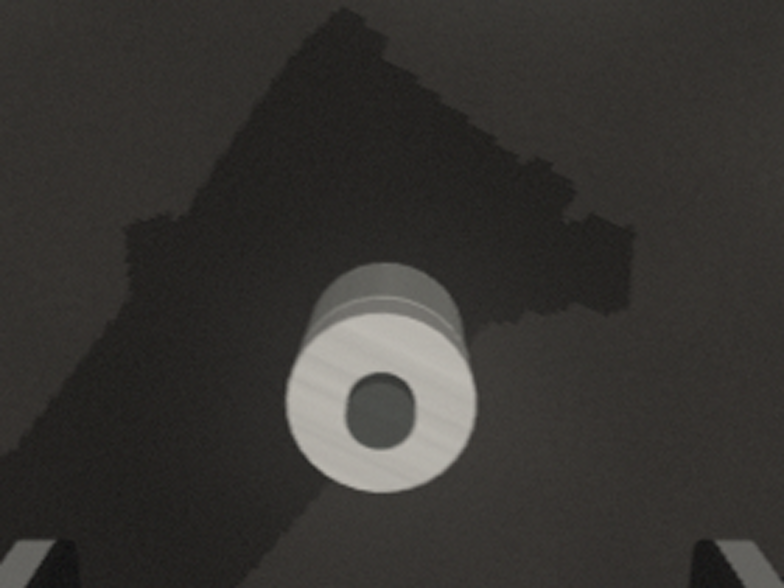

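Cup upright and free: the lid centre is at crop (381.5,402.5), pixel (276.3,223.8). It's centred between the fingers.

```bash
python3 - <<'E'
from kin import *
s=ctrl.read_state();d=grab('wrist');c=at(d,276.25,223.75,72);print(c)
T=tool(s);A=pose(np.r_[c[:2],108],np.array([np.cos(.4),np.sin(.4),0]),np.array([0,0,-1.]))
print(s['clock'],rel(T,A));B=A.copy();B[2,3]=190;print(rel(T,B))
E
```

```text
[532.5 -39.9  72. ]
10.2 [-0.301 -0.138 12.053 -0.019 -0.016  0.025]
[-0.164 -0.289  3.856 -0.019 -0.016  0.025]
```

Request:
send_rows:
  rows:
    - [[-0.16,-0.29,2,-0.019,-0.016,0.025],[-0.16,-0.29,4,-0.019,-0.016,0.025],[-0.2,-0.24,6.5,-0.019,-0.016,0.025],[-0.25,-0.19,9,-0.019,-0.016,0.025],[-0.28,-0.15,11,-0.019,-0.016,0.025],[-0.3,-0.14,12,-0.019,-0.016,0.025],[-0.3,-0.14,12,-0.019,-0.016,0.025],[-0.3,-0.14,12,-0.019,-0.016,0.025]]

```text
clock: 11.05
eef_pos: [534.1, -40.3, 109.7]
tool_rot: [3.14, -0.002, 0.398]
force: [0.7, -0.4, -0.8]
width: 85.6
gripper_force: 0.0
```

Request:
send_rows:
  rows:
    - [[0,0,0,0,0,0],[0,0,0,0,0,0],[0,0,0,0,0,0],[0,0,0,0,0,0],[0,0,0,0,0,0],[0,0,0,0,0,0],[0,0,0,0,0,0],[0,0,0,0,0,0]]
  grip: 255

```text
clock: 11.85
eef_pos: [534.4, -39.0, 110.1]
tool_rot: [3.139, -0.003, 0.401]
force: [-0.0, 1.3, 5.0]
width: 42.6
gripper_force: 60.1
```

```bash
python3 - <<'E'
from kin import *
s=ctrl.read_state();T=tool(s);print(T.round(3))
for h in (260,):
    A=pose(np.array([559,193,h]),np.array([np.cos(.4),np.sin(.4),0]),np.array([0,0,-1.]));print(rel(T,A))
E
```

```text
[[ 9.21000e-01  3.90000e-01  4.00000e-03  5.34403e+02]
 [ 3.90000e-01 -9.21000e-01 -1.00000e-03 -3.89790e+01]
 [ 3.00000e-03  2.00000e-03 -1.00000e+00  1.10135e+02]
 [ 0.00000e+00  0.00000e+00  0.00000e+00  1.00000e+00]]
[ 1.1358e+01 -2.0370e+01 -1.4994e+01  2.0000e-03 -3.0000e-03  1.0000e-03]
```

Request:
send_rows:
  rows:
    - [[0,0,-2,0,0,0],[0,0,-6,0,0,0],[0,0,-10,0,0,0],[0.8,-4,-13,0,0,0],[1.6,-8,-16,0,0,0],[2.4,-12,-16,0,0,0],[3.2,-16,-16,0,0,0],[4,-20.4,-16,0,0,0],[4,-20.4,-16,0,0,0],[4,-20.4,-16,0,0,0]]

```text
clock: 12.85
eef_pos: [490.3, 165.8, 268.9]
tool_rot: [3.14, -0.002, 0.404]
force: [-0.4, -0.8, -0.6]
width: 42.5
gripper_force: 61.4
```

```bash
python3 - <<'E'
from kin import *
s=ctrl.read_state();print(s['eef_pos'],s['tool_rot'])
d=grab('wrist','pics/w3.png')
print(pix(d,np.array([559,193,68.])))
cv2.imwrite('pics/w3c.png',crop(d,117,0,326,240,2.4))
E
```

```text
[490.25261243 165.83707175 268.89940459] [ 3.13998374e+00 -1.60329145e-03  4.04007328e-01]
[279.8  98.9]
```

View pics/w3c.png

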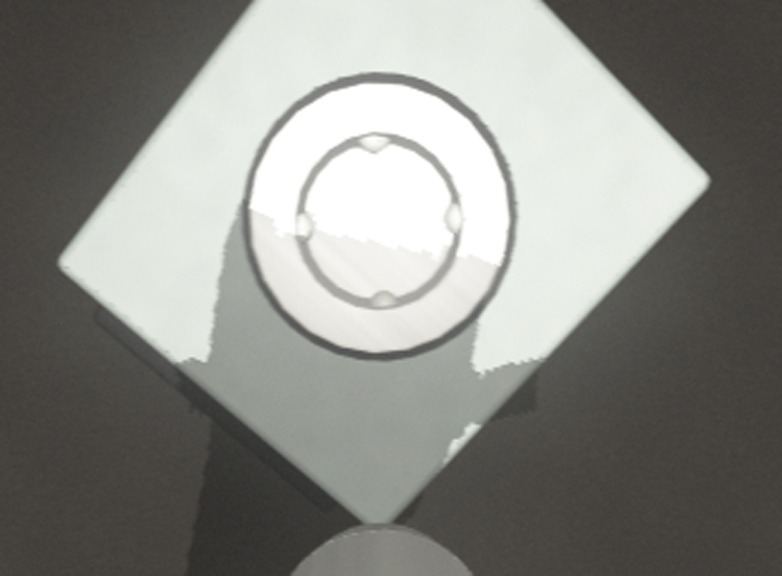

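The wrist crop shows the holder with its bore centre at crop (380,219.5), pixel (275.3,91.5). The four balls are inside it, and the held cup is at the bottom centre.

```bash
python3 - <<'E'
from kin import *
s=ctrl.read_state();d=grab('wrist');h=at(d,275.3,91.3,68);b=at(d,117+379/2.4,221/2.4,56);print('rim',h,'balls',b)
T=tool(s);yaw=s['tool_rot'][2];c,sn=np.cos(yaw),np.sin(yaw)
t=h[:2]-np.array([c,sn])*(-2.0)
print(t)
for z in (195,165,162):
    A=pose(np.r_[t,z],np.array([c,sn,0]),np.array([0,0,-1.]));print(z,rel(T,A))
print(ik(A,s['qpos'])[0].round(2))
E
```

```text
rim [563.  195.9  68. ] balls [562.4 196.   56. ]
[564.84133564 196.68069397]
195 [ 8.079e+00 -1.150e-01  7.406e+00  2.000e-03 -2.000e-03 -0.000e+00]
165 [ 8.0740e+00 -1.2200e-01  1.0406e+01  2.0000e-03 -2.0000e-03 -0.0000e+00]
162 [ 8.0740e+00 -1.2300e-01  1.0706e+01  2.0000e-03 -2.0000e-03 -0.0000e+00]
[-0.5   0.75  0.18  1.79 -0.21  0.63 -1.36]
```

Request:
send_rows:
  rows:
    - [[2.5,0,2.5,0,0,0],[5.5,0,5,0,0,0],[8.08,-0.1,6.5,0.002,-0.002,0],[8.08,-0.12,7.4,0.002,-0.002,0],[8.08,-0.12,8.2,0.002,-0.002,0],[8.08,-0.12,9,0.002,-0.002,0],[8.08,-0.12,9.6,0.002,-0.002,0],[8.08,-0.12,9.9,0.002,-0.002,0],[8.08,-0.12,9.9,0.002,-0.002,0]]

```text
clock: 13.85
eef_pos: [564.9, 196.6, 170.1]
tool_rot: [-3.141, 0.0, 0.4]
force: [1.0, 0.3, -1.6]
width: 42.5
gripper_force: 61.5
```

```bash
python3 - <<'E'
from kin import *
s=ctrl.read_state();print(s['eef_pos'],s['tool_rot'],s['torque'],s['qpos'].round(2))
a=grab('scene');b=grab('side');w=grab('wrist')
cv2.imwrite('pics/x1.png',np.hstack([crop(a,315,190,65,98,4),crop(b,245,125,65,98,4),crop(w,147,150,260,392//2+70,1)[:262,:260] if 0 else cv2.resize(crop(w,147,150,260,260,1),(260,392))]))
E
```

```text
[564.8738943  196.64911837 170.05080414] [-3.14133389e+00  4.30541230e-04  4.00013569e-01] [0.0051816  0.0490796  0.00538733] [-0.5   0.73  0.19  1.78 -0.21  0.64 -1.36]
```

View pics/x1.png

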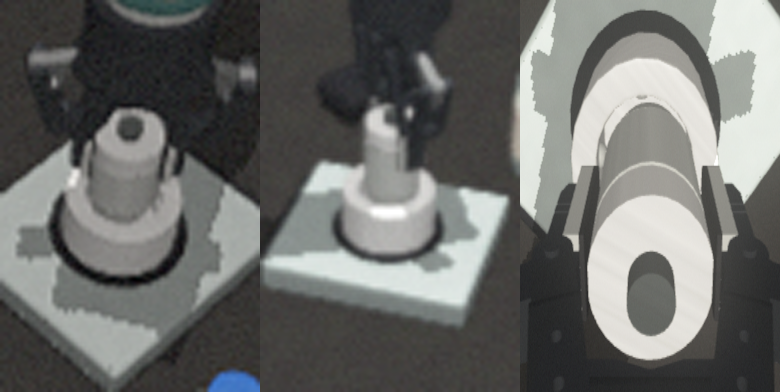

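The foot is inside the holder mouth and centred, with no side force. I'm lowering it onto the balls.

Request:
send_rows:
  rows:
    - [[0,0,0.25,0,0,0],[0,0,0.5,0,0,0],[0,0,0.7,0,0,0],[0,0,0.7,0,0,0]]

```text
clock: 14.4
eef_pos: [564.4, 197.7, 162.7]
tool_rot: [-3.14, 0.001, 0.401]
force: [-1.8, 2.5, -1.3]
width: 43.0
gripper_force: 61.5
```

Request:
send_rows:
  rows:
    - [[0,0,0.1,0,0,0],[0,0,0.2,0,0,0],[0,0,0.2,0,0,0]]

```text
clock: 14.7
eef_pos: [564.5, 197.7, 161.3]
tool_rot: [-3.14, 0.001, 0.401]
force: [-4.8, 3.9, 4.7]
width: 42.9
gripper_force: 62.0
```

Request:
send_rows:
  rows:
    - [[0,0,0.1,0,0,0],[0,0,0.2,0,0,0],[0,0,0.2,0,0,0]]

```text
clock: 15.0
eef_pos: [564.3, 197.7, 159.4]
tool_rot: [-3.14, 0.001, 0.401]
force: [-4.6, 3.0, 7.0]
width: 43.0
gripper_force: 62.1
```

Request:
send_rows:
  rows:
    - [[-0.05,-0.1,0.05,0,0,-0.12],[-0.05,-0.1,0.1,0,0,-0.24],[-0.05,-0.1,0.15,0,0,-0.36],[-0.05,-0.1,0.2,0,0,-0.48]]

```text
clock: 15.4
eef_pos: [563.2, 198.3, 156.9]
tool_rot: [-3.139, 0.001, 0.885]
force: [-6.0, 4.5, 4.0]
width: 42.5
gripper_force: 62.2
```

Request:
send_rows:
  rows:
    - [[0,-0.1,0.08,0,0,-0.12],[0,-0.2,0.16,0,0,-0.24],[0,-0.2,0.24,0,0,-0.36],[0,-0.2,0.32,0,0,-0.48]]

```text
clock: 15.8
eef_pos: [561.3, 199.8, 154.2]
tool_rot: [-3.139, -0.0, 1.365]
force: [-5.1, 3.4, 8.2]
width: 42.8
gripper_force: 62.6
```

Request:
send_rows:
  rows:
    - [[0.03,-0.08,0.05,0,0,-0.12],[0.07,-0.17,0.1,0,0,-0.24],[0.07,-0.17,0.16,0,0,-0.36],[0.07,-0.17,0.22,0,0,-0.48]]

```text
clock: 16.2
eef_pos: [559.6, 200.6, 152.1]
tool_rot: [-3.139, -0.001, 1.844]
force: [-8.7, 2.5, 10.5]
width: 42.8
gripper_force: 62.8
```

Request:
send_rows:
  rows:
    - [[0.03,-0.12,0.03,0,0,-0.12],[0.07,-0.24,0.06,0,0,-0.24],[0.07,-0.24,0.1,0,0,-0.36],[0.07,-0.24,0.14,0,0,-0.48]]

```text
clock: 16.6
eef_pos: [557.5, 200.2, 150.8]
tool_rot: [-3.14, -0.002, 2.324]
force: [-7.5, 0.9, 9.2]
width: 42.6
gripper_force: 62.7
```

Request:
send_rows:
  rows:
    - [[0.05,-0.12,0.04,0,0,-0.12],[0.1,-0.25,0.08,0,0,-0.24],[0.1,-0.25,0.12,0,0,-0.36],[0.1,-0.25,0.17,0,0,-0.48],[0.1,-0.25,0.22,0,0,-0.6]]

```text
clock: 17.1
eef_pos: [555.7, 198.5, 147.9]
tool_rot: [-3.141, -0.001, 2.923]
force: [-4.7, 0.6, 5.3]
width: 42.5
gripper_force: 62.0
```

```bash
python3 - <<'E'
from kin import *
s=ctrl.read_state();print(s['qpos'].round(2),s['force'],s['torque'])
a=grab('side');w=grab('wrist')
cv2.imwrite('pics/x2.png',np.hstack([crop(a,245,125,65,98,4),cv2.resize(crop(w,147,150,260,260,1),(392,392))]))
E
```

```text
[-0.09  0.8  -0.49  1.8   0.57  0.69  0.45] [-4.69056157  0.62129242  5.33145577] [ 0.31296781  1.14760792 -0.4639412 ]
```

View pics/x2.png

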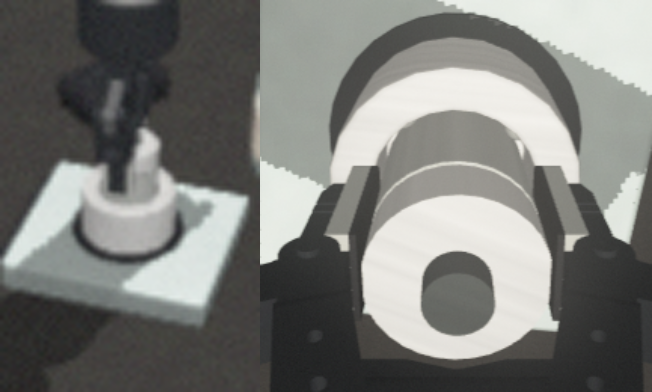

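Request:
send_rows:
  rows:
    - [[0.04,-0.06,0.04,0,0,-0.12],[0.08,-0.12,0.08,0,0,-0.24],[0.08,-0.12,0.12,0,0,-0.36],[0.08,-0.12,0.16,0,0,-0.48],[0.08,-0.12,0.2,0,0,-0.6]]

```text
clock: 17.7
eef_pos: [555.5, 196.7, 146.4]
tool_rot: [-3.14, -0.001, -2.764]
force: [-3.0, -1.8, 8.4]
width: 42.8
gripper_force: 62.4
```

Request:
send_rows:
  rows:
    - [[0,0,0.02,0,0,-0.12],[0,0,0.04,0,0,-0.24],[0,0,0.06,0,0,-0.36],[0,0,0.06,0,0,-0.48],[0,0,0.06,0,0,-0.6]]

```text
clock: 18.2
eef_pos: [556.5, 195.4, 145.9]
tool_rot: [-3.138, -0.002, -2.165]
force: [-2.0, -3.5, 10.2]
width: 42.7
gripper_force: 62.5
```

Request:
send_rows:
  rows:
    - [[0,0,0.04,0,0,-0.12],[0,0,0.08,0,0,-0.24],[0,0,0.08,0,0,-0.36],[0,0,0.08,0,0,-0.48],[0,0,0.08,0,0,-0.6]]

```text
clock: 18.7
eef_pos: [558.0, 194.8, 145.5]
tool_rot: [-3.137, -0.005, -1.566]
force: [0.3, -5.9, 10.7]
width: 43.0
gripper_force: 62.6
```

```bash
python3 - <<'E'
from kin import *
s=ctrl.read_state();print(s['qpos'].round(2),s['force'],s['torque'])
a=grab('scene');b=grab('side')
cv2.imwrite('pics/x3.png',np.hstack([crop(a,315,180,65,98,6),crop(b,245,125,65,98,6)]))
E
```

```text
[ 0.15  0.94 -0.92  1.8   0.95  0.92  1.93] [ 0.31141774 -5.92563244 10.68161066] [-1.28106354 -0.14827506 -0.52606079]
```

Request:
send_rows:
  rows:
    - [[0.1,0,0.03,0,0,0.12],[0.1,0,0.05,0,0,0.24],[0.1,0,0.05,0,0,0.36],[0.1,0,0.05,0,0,0.48],[0.1,0,0.05,0,0,0.6],[0.1,0,0.05,0,0,0.72]]

```text
clock: 19.4
eef_pos: [555.6, 195.5, 145.0]
tool_rot: [-3.139, -0.002, -2.291]
force: [-4.3, -1.9, 12.3]
width: 42.8
gripper_force: 62.6
```

Turning no longer lowers the force (the z change is pure spring), so the cup looks seated. I'm relaxing the push, then letting go.

Request:
send_rows:
  rows:
    - [[0.1,0.04,-0.1,0,0,0],[0.1,0.04,-0.2,0,0,0],[0.1,0.04,-0.3,0,0,0],[0.1,0.04,-0.35,0,0,0],[0.1,0.04,-0.35,0,0,0]]

```text
clock: 19.9
eef_pos: [555.3, 195.0, 147.8]
tool_rot: [-3.139, -0.001, -2.288]
force: [-2.8, -2.2, 5.9]
width: 43.1
gripper_force: 62.1
```

Request:
send_rows:
  rows:
    - [[0,0,0,0,0,0],[0,0,0,0,0,0],[0,0,0,0,0,0],[0,0,0,0,0,0],[0,0,0,0,0,0],[0,0,0,0,0,0],[0,0,0,0,0,0],[0,0,0,0,0,0]]
  grip: 0

```text
clock: 20.7
eef_pos: [554.3, 196.4, 147.6]
tool_rot: [3.141, -0.0, -2.283]
force: [-0.5, 0.3, 1.0]
width: 85.2
gripper_force: 0.0
```

Request:
send_rows:
  rows:
    - [[0,0,-1,0,0,0],[0,0,-3,0,0,0],[0,0,-6,0,0,0],[0,0,-9,0,0,0],[0,0,-11,0,0,0],[0,0,-11,0,0,0],[0,0,-11,0,0,0]]

```text
clock: 21.4
eef_pos: [554.3, 196.3, 258.1]
tool_rot: [-3.141, 0.0, -2.283]
force: [-0.1, -1.0, -0.3]
width: 85.3
gripper_force: 0.0
```

```bash
python3 - <<'E'
from kin import *
s=ctrl.read_state();print(s['eef_pos'],s['tool_rot'],s['qpos'].round(2))
d=grab('wrist','pics/w4.png');g=cv2.cvtColor(d['pixels'],cv2.COLOR_RGB2GRAY)
for z in (110,112,115,122): print(z,pix(d,np.array([559,195,z])))
# dark button within bright lid, and bright circles
cs=cv2.HoughCircles(cv2.medianBlur(g,3),cv2.HOUGH_GRADIENT,1,10,param1=120,param2=25,minRadius=10,maxRadius=90)
if cs is not None:
    for c in cs[0][:10]: print(c)
E
```

```text
[554.28841192 196.26985398 258.12784739] [-3.14106519e+00  4.02258104e-04 -2.28314644e+00] [ 0.14  0.74 -0.89  1.73  0.67  1.    1.43]
110 [271.7 217.6]
112 [271.7 218.7]
115 [271.6 220.3]
122 [271.4 224.2]
[273.5 204.5  51.9]
[273.5 189.5  54.8]
[274.5 219.5  36.3]
[257.5 204.5  67. ]
[244.5 366.5  36. ]
[262.5 195.5  62.8]
[242.5 376.5  37.4]
[283.5 191.5  63.8]
[284.5 205.5  61.5]
[274.5 230.5  40.2]
```

```bash
python3 - <<'E'
from kin import *
s=ctrl.read_state();d=grab('wrist');c=at(d,274.5,219.5,110);print(c)
A=tool(s).copy();A[:3,3]=np.r_[c[:2],196];print(rel(tool(s),A))
E
```

```text
[557.8 196.5 110. ]
[-0.293 -0.253  6.129 -0.     0.     0.   ]
```

Request:
send_rows:
  rows:
    - [[-0.29,-0.25,0,0,0,0],[-0.29,-0.25,0,0,0,0],[-0.29,-0.25,0,0,0,0],[-0.29,-0.25,0,0,0,0],[-0.29,-0.25,0,0,0,0],[-0.29,-0.25,1.5,0,0,0],[-0.29,-0.25,3,0,0,0],[-0.29,-0.25,4.5,0,0,0],[-0.29,-0.25,5.9,0,0,0],[-0.29,-0.25,6.1,0,0,0]]
  grip: 255

```text
clock: 22.5
eef_pos: [557.0, 196.3, 194.0]
tool_rot: [3.14, -0.004, -2.283]
force: [-0.2, -0.6, 0.1]
width: -0.1
gripper_force: 0.0
```

Request:
send_rows:
  rows:
    - [[0,0,0.1,0,0,0],[0,0,0.2,0,0,0],[0,0,0.2,0,0,0]]

```text
clock: 22.8
eef_pos: [558.3, 197.2, 195.1]
tool_rot: [-3.141, 0.001, -2.283]
force: [0.9, -0.3, 0.6]
width: -0.5
gripper_force: 0.0
```

Request:
send_rows:
  rows:
    - [[0,0,0.1,0,0,0],[0,0,0.15,0,0,0],[0,0,0.15,0,0,0]]

```text
clock: 23.1
eef_pos: [558.1, 197.0, 193.3]
tool_rot: [3.142, 0.0, -2.283]
force: [0.2, -0.5, -0.5]
width: -0.3
gripper_force: 0.0
```

Request:
send_rows:
  rows:
    - [[0,0,0.05,0,0,0],[0,0,0.1,0,0,0],[0,0,0.1,0,0,0]]

```text
clock: 23.4
eef_pos: [558.0, 197.0, 192.1]
tool_rot: [3.141, -0.0, -2.283]
force: [-0.3, 1.0, 0.3]
width: 0.1
gripper_force: 0.0
```

Request:
send_rows:
  rows:
    - [[0,0,0.05,0,0,0],[0,0,0.1,0,0,0],[0,0,0.1,0,0,0]]

```text
clock: 23.7
eef_pos: [558.1, 197.0, 191.1]
tool_rot: [3.141, 0.0, -2.283]
force: [-0.1, -0.1, 0.3]
width: -0.3
gripper_force: 0.0
```

Request:
send_rows:
  rows:
    - [[0,0,0.05,0,0,0],[0,0,0.1,0,0,0],[0,0,0.1,0,0,0]]

```text
clock: 24.0
eef_pos: [558.2, 197.1, 190.6]
tool_rot: [-3.141, 0.0, -2.283]
force: [-1.5, -1.0, 5.0]
width: 0.1
gripper_force: 2.6
```

The closed tips meet the button at TCP z of about 190.8. That puts the button top at 118 mm, as it should be for a seated cup. I'm withdrawing and handing in.

Request:
send_rows:
  rows:
    - [[0,0,-1,0,0,0],[0,0,-4,0,0,0],[0,0,-7,0,0,0],[0,0,-7,0,0,0],[0,0,-7,0,0,0]]

```text
clock: 24.5
eef_pos: [558.3, 197.0, 260.8]
tool_rot: [-3.141, 0.001, -2.283]
force: [-0.1, 1.0, -0.9]
width: 0.1
gripper_force: 0.0
```

```bash
python3 -c "
from cell import ctrl
s=ctrl.read_state();print(s['eef_pos'],s['force'])
print(ctrl.finish_job())"
```

```text
[558.27435507 196.97234796 260.83944046] [-0.11768653  1.00181865 -0.86807819]
the job is handed in; nothing more can be done
None
```

I stood the cup upright and released it, then regripped it, twisted it down into the holder and let go. A light touch on its button read about 118 mm, the height of a fully seated cup, and the job was handed in at 24.5 s without returning a verdict.

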